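Crimp a headspace vial and keep the crimp closed

TASK

The capped vial is already standing in the crimper. Press the crimper's hinged head down by its thumb pad until the latch behind the column catches and keeps it down by itself, and take the hand off it. Then swing the side lever from its raised rest down to level, where the cam lifts the vial highest into the head, not past it, and finish while still holding the lever there (it springs back if let go); leave the rack, the bottle and the dish of caps alone.

Things in the scene. Friction and masses are not known exactly. Their poses are not given: they have to be found in the camera images.
- crimper: Bench-top vial crimper, fixed: light grey casting, base plate 250 x 124 x 16 mm (105 mm before the origin to 145 mm behind), cam housing 80 x 76 mm up to 90 mm high, column of two cheeks at the back, 219 mm high. Origin on the bench under the vial's axis; +x points from the vial to the column, +y to the side without the lever, +z up. It varies in x, y and yaw only.
- head (a joint): Hinged head, an arm 42 mm wide with the crimping die under it, on a level axis (the crimper's y) atop the column. 0 = open, sprung up 0.6 rad above level; grows as it is pressed down (4 to 8 N at the pad). Near 0.6 a spring latch behind the column snaps under its tail; hard stop at 0.64. Unlatched it springs open again; latched it rests at 0.57 to 0.61.
- head_pad (a point): Centre of the upper face of the thumb pad: black rubber, 32 mm along the arm, 38 mm wide, on top of the head's free front end. It moves on an arc of 127 mm radius about the head hinge: 304 mm above the bench when open, 241 mm latched, going 42 mm to the crimper's -x on the way down. Its z is the pad's outward normal, its x runs along the arm to the hinge.
- head_hinge (a point): Point on the head's hinge axis, in the middle of the column: 205 mm above the bench, 80 mm behind the crimper's origin (+x). Fixed.
- lever (a joint): Cam lever on the crimper's -y side, on a level shaft (along y). 0 = rest, raised 1.3 rad above level at its stop; grows as the knob swings forward (the crimper's -x) and down. The vial's lift is highest (10 mm) at 1.3, lever level, and sinks on either side of it; stop at 1.5, below level. A spring drives it back to 0 when let go: 2 N at the knob at rest, 5 N when level.
- lever_knob (a point): Centre of the lever's ball knob: bare aluminium ball of 32 mm diameter on a steel bar of 12 mm diameter that is bent outwards, 160 mm from the pivot axis. 209 mm above the bench at rest, 55 mm when level. It stands 132 mm to the -y side of the crimper's centre plane, free on both sides.
- lever_pivot (a point): Point on the lever's pivot axis in the plane in which the knob swings: 55 mm above the bench, 132 mm to the -y side of the crimper's origin. Fixed.
- vial_top (a point): Top of the aluminium cap (20 mm) of the glass vial (22.5 mm diameter, 75.5 mm high) that stands loose in the 12 mm deep nest of the lift table, amid the crimper: 176 mm above the bench with the lever at rest, about 185 mm at full lift, its cap then pressed on the sprung white hold-down in the head.
- rack: Bystander: white vial rack 196 x 100 mm with 18 glass vials, 80 mm high over all. Origin at the centre of its underside. Not to be moved.
- bottle: Bystander: clear glass bottle with a black cap, 56 mm diameter, 110 mm high. Origin at the centre of its underside. Not to be moved.
- dish: Bystander: round glass dish of aluminium caps, 84 mm diameter, 35 mm high. Origin at the centre of its underside. Not to be moved.

How it is judged:
By the outcome, as a careful person would: the job done as asked, in the order asked, and still so for the second after the job is handed in, while the arm keeps its last pose, push and grip.
It also fails if it takes over 48 s, if anything falls off the work surface, if the arm or the gripper's body presses on something with over 40 N, if the wrist force passes 120 N, or if a joint passes its speed limit or range.

ROBOT

A 7-joint arm with a two-finger parallel gripper is mounted at the origin on the work surface. World frame = base frame: x ahead of the robot, y to its left, z up, the work surface at z = 0. Lengths are in m, angles in rad, forces in N, time in s.
With the tool pointing down it reaches from about 0.35 to 0.9 m from the base axis. Payload 8.1 kg.
Tool frame: the origin (TCP) lies at the very end of the fingers, on their centre line; the grasp point (between the pads) lies 19 mm behind it (r.tcp_to_grasp is the distance from the TCP to the grasp point, in m); z points along the fingers, y is the line along which they close (so a half turn about z gives the same grasp; the last joint's range is limited). The gripper opens to 92 mm and grips with 3 to 60 N. Pads are 19 mm wide; open, the fingers measure 130 mm over their backs; the gripper's body (75 mm by 190 mm) begins 47 mm behind the grasp point.
Start: joints at [-1.264, 0.434, 0.025, 1.573, -0.012, 1.134, -0.075], TCP at [0.249, 0.573, 0.227] pointing down, gripper open.
Joint ranges: [-2.62, 2.62], [-0.44, 2.09], [-1.27, 1.32], [0.08, 2.57], [-1.32, 4.46], [0.12, 2], [-2.74, 2.74]. Speed limits (rad/s): [2.22, 2.22, 3.01, 3.01, 3.14, 3.14, 3.14].

INTERFACE

Orientations are given as a unit quaternion [x, y, z, w].
In Python, from cell import r gives the robot as it stands.
- The arm moves only by the shell command python3 -m creep 'ROWS' [FORCE]. ROWS is JSON, a list of rows, each a list of 7 numbers: the shift along the tool's x, y, z scaled (see below), then the turn, a rotation vector about the tool's x, y, z scaled (see below), then the opening, from -1 (shut) to 1 (fully open). In form: [[dx, dy, dz, wx, wy, wz, grip], ...]. A call has 1 to 5 rows; each row shifts and turns the commanded pose from where the row before left it, along the tool's axes as they then stand; what a row does not reach is not made up. The controller multiplies each number of a shift by 25 mm and each number of a turn by 4 degrees. A row lasts 1/12 s, in which the tool goes at most 41.7 mm and 7.16 degrees, less where a joint would pass 70% of its speed; a pose out of reach is approached as far as the arm can. A call with a number of a shift or a turn outside -1 to 1 is refused whole. A call with a gripper value outside its range is refused whole. The fingers move at their own pace and stop on an object; FORCE is the grip in N (left out, the last holds). Time passes only in rows, so rows that do not move let the fingers close. It gives the time, the measured TCP pose, the force, the opening and the grip force at its end, in the units of the state.
- r.read_state(): the state, without advancing time (a new reading comes with each control period).
- r.snapshot(name): name is "scene" or "top" or "wrist"; returns a dict with "pixels" (400x640x3 uint8, red, green, blue), "fovy" (degrees; the focal length in pixels is half the picture's height over the tangent of half this angle, whatever the lens; pixels are square), "cx", "cy" (the principal point, pixels), "pose" (4x4, takes a point from camera to world coordinates). Camera axes: x right, y up, looking along -z (the intrinsics and any distortion apply to the point x, -y, -z); pixel columns grow to the right and rows downward; lengths in m; the calibration is good to about 2 mm. A picture is of the moment at which its call begins. There is no depth.
- r.sign_off(): hands the job in; it is judged then, once.
The state is a dict: "clock": time; "joints": joint angles; "dq": joint speeds; "joint_torque": joint torques, N m; "eef_pos": TCP position; "orientation": TCP orientation; "contact_force": force on the tool from outside, world axes, zero at the start; "ft_torque": the same for the moment, N m; "grip_width": finger opening in m; "grasp_force": force on a finger pad.
Only numpy, scipy, OpenCV 4.12 (cv2) and the standard library are available. Lean on these libraries where they do the work, as an engineer would, in place of code of your own. Each camera call takes 0.05 s, during which the arm holds its last target. There are 200 camera calls.

## Working session

There is one attempt and no reset: what is moved stays moved. The work goes in short steps, Python scripts to look and compute and a shell command to move; the robot and the scene stay as the last step left them, time stands still between calls to the robot, and variables do not carry over. Pictures are saved under pics/ and viewed, at most 10 in all, crops included, and the job is handed in when it is done.

```bash
ls; mkdir -p pics; python3 - <<'E'
from cell import r
import cv2
for n in ("scene","top"):
    s=r.snapshot(n); cv2.imwrite(f"pics/{n}0.png",s["pixels"][:,:,::-1]); print(n,s["fovy"],s["cx"],s["cy"],s["pose"].tolist() if hasattr(s["pose"],'tolist') else s["pose"],[k for k in s])
st=r.read_state(); print({k:st[k] for k in("clock","eef_pos","orientation","grip_width","contact_force")})
E
```

```text
pics
scene 56.3377169126557 322.6649790022554 199.1475665003378 [[-0.7921528717756545, -0.525291149043003, 0.3107459355722377, 0.9821962241431536], [0.6101938674750972, -0.6711824231538434, 0.42092469510010794, 0.5032287488529886], [-0.012540806727128834, 0.5230519702538332, 0.8522085217716471, 1.216755888925596], [0.0, 0.0, 0.0, 1.0]] ['pixels', 'fovy', 'cx', 'cy', 'pose']
top 56.96525407784407 320.8069419609942 203.95172989479883 [[0.027124981713370362, 0.9914298258002289, -0.12779333269297252, 0.41020457712872527], [-0.9995773043312859, 0.02823886650179841, 0.006912241640258784, -0.012291400882056457], [0.010461741387027605, 0.12755182057666226, 0.9917767314444967, 1.5667868036351396], [0.0, 0.0, 0.0, 1.0]] ['pixels', 'fovy', 'cx', 'cy', 'pose']
{'clock': 0.1, 'eef_pos': array([0.24887377, 0.57280435, 0.22602765]), 'orientation': array([ 2.03479884e-01,  9.79078863e-01, -7.14861183e-04, -7.44050952e-05]), 'grip_width': 0.09167155216093614, 'contact_force': array([-0.33996707,  0.71042461, -0.25487963])}
```

View pics/scene0.png

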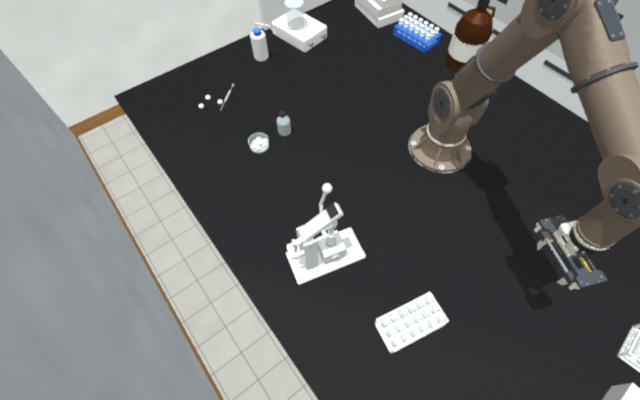

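View pics/top0.png

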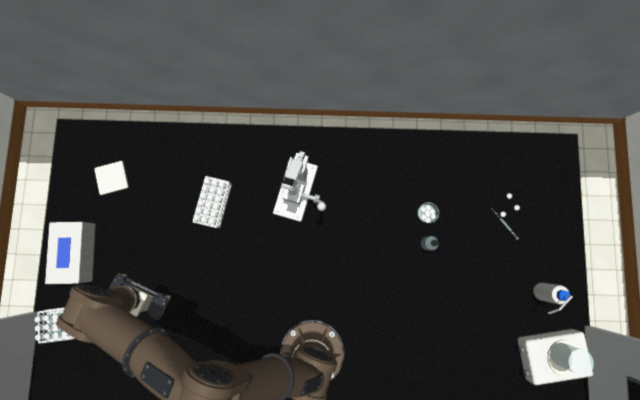

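Scene: crimper around (325,240), knob (327,188). Top: crimper around (297,187), knob (321,206), with the column end at the far side (up). I'll zoom in on both.

```bash
python3 - <<'E'
import cv2,numpy as np
a=cv2.imread("pics/top0.png")[140:230,260:340]; b=cv2.imread("pics/scene0.png")[175:287,275:375]
a=cv2.resize(a,(400,450),interpolation=cv2.INTER_CUBIC);b=cv2.resize(b,(400,448),interpolation=cv2.INTER_CUBIC)
b=cv2.copyMakeBorder(b,0,2,0,0,0)
cv2.imwrite("pics/c0.png",np.hstack([a,b]))
E
```

```text
(no output)
```

View pics/c0.png

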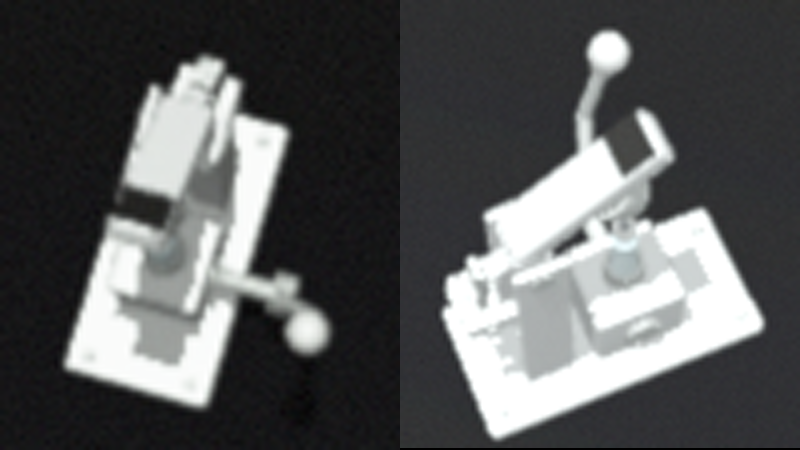

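Left crop (top view): plate corners (66,366), (208,407), (288,125), knob (307,329), pad (146,207). Right crop (scene view): corners (308,208), (364,325), (97,437), knob (208,51), pad (233,146), relative to its own left edge.

```bash
cat > h.py <<'E'
from cell import r
import numpy as np
from scipy.spatial.transform import Rotation as R
def proj(s,P):
    T=np.linalg.inv(np.array(s["pose"])); p=np.asarray(P)@T[:3,:3].T+T[:3,3]
    f=200/np.tan(np.radians(s["fovy"])/2)
    return np.c_[s["cx"]-f*p[:,0]/p[:,2], s["cy"]+f*p[:,1]/p[:,2]]
def c2w(q,P):
    P=np.atleast_2d(P); c,s=np.cos(q[2]),np.sin(q[2])
    return np.c_[q[0]+c*P[:,0]-s*P[:,1], q[1]+s*P[:,0]+c*P[:,1], P[:,2]]
E
python3 - <<'E'
from h import *
from scipy.optimize import least_squares
FL,FR,RL,RR=[-.105,.062,.016],[-.105,-.062,.016],[.145,.062,.016],[.145,-.062,.016]
K=[-.0428,-.132,.209];PD=[.0005,0,.304]
t=r.snapshot("top");s=r.snapshot("scene")
obs=[(t,np.array([FL,FR,RR,K,PD]),np.array([[66,366],[208,407],[288,125],[307,329],[146,207]])/5+[260,140]-.4),
(s,np.array([FR,FL,RL,K,PD]),np.array([[308,208],[364,325],[97,437],[208,51],[233,146]])/4+[275,175]-.4)]
fun=lambda q:np.concatenate([(proj(c,c2w(q,P))-uv).ravel() for c,P,uv in obs])
o=least_squares(fun,[.7,0.05,-.2],loss="soft_l1");q=o.x
print(q,fun(q).round(1)); np.save("q.npy",q)
for n,p in dict(pad=PD,padlat=[-.042,0,.241],knob=K,knoblvl=[-.16,-.132,.055],hinge=[.08,0,.205]).items(): print(n,c2w(q,p).round(4))
st=r.read_state();print(R.from_quat(st["orientation"]).as_matrix().round(3))
E
```

```text
[ 0.65206162  0.0961248  -0.24620846] [-0.8  0.3 -1.   0.  -0.9  0.6 -0.3  0.4 -1.  -0.7 -1.3 -0.6  0.3 -0.6
 -0.3 -0.3 -0.1  0.3 -1.6 -1. ]
pad [[0.6525 0.096  0.304 ]]
padlat [[0.6113 0.1064 0.241 ]]
knob [[ 0.5784 -0.0215  0.209 ]]
knoblvl [[0.4647 0.0071 0.055 ]]
hinge [[0.7296 0.0766 0.205 ]]
[[-0.917  0.398 -0.   ]
 [ 0.398  0.917 -0.001]
 [-0.    -0.001 -1.   ]]
```

```bash
python3 -m creep '[[0,0,-1,0,0,-0.8,-1],[0,0,-1,0,0,-0.8,-1],[0,0,-1,0,0,-0.75,-1],[0,0,-1,0,0,0,-1],[0,0,-1,0,0,0,-1]]' 20
python3 -m creep '[[-0.97,-0.7,0,0,0,0,-1],[-0.97,-0.7,0,0,0,0,-1],[-0.97,-0.7,0,0,0,0,-1],[-0.97,-0.7,0,0,0,0,-1],[-0.97,-0.7,0,0,0,0,-1]]'
python3 -m creep '[[-0.97,-0.7,0,0,0,0,-1],[-0.97,-0.7,0,0,0,0,-1],[-0.97,-0.7,0,0,0,0,-1],[-0.97,-0.7,0,0,0,0,-1],[-0.97,-0.7,0,0,0,0,-1]]'
cat > w.py <<'E'
from h import *
import sys
q=np.load("q.npy");st=r.read_state();M=R.from_quat(st["orientation"]).as_matrix()
d=st["eef_pos"]-np.array([q[0],q[1],0]);c,s=np.cos(q[2]),np.sin(q[2])
p=np.array([c*d[0]+s*d[1],-s*d[0]+c*d[1],d[2]])
print("t",round(st["clock"],2),"tcp in crimper",p.round(4),"F",np.round(st["contact_force"],1),"w",round(st["grip_width"],4),round(st["grasp_force"],1),"q",np.round(st["joints"],2))
C=np.array([[c,s,0],[-s,c,0],[0,0,1]]);print("tool axes in crimper:",(C@M).round(3).tolist())
if len(sys.argv)>3:
    g=np.array(eval("["+",".join(sys.argv[1:4])+"]"))
    print("shift units to goal",(M.T@C.T@(g-p)/.025).round(2))
E
python3 w.py 0 0 .35
```

```text
clock: 0.62
eef_pos: [0.249, 0.5729, 0.3528]
orientation: [0.122, 0.992, -0.0, -0.0]
contact_force: [0.1, 1.0, -0.8]
grip_width: 0.0631
grasp_force: 0.0
clock: 1.03
eef_pos: [0.346, 0.4576, 0.3516]
orientation: [0.123, 0.992, -0.0, -0.0]
contact_force: [0.3, 0.6, 0.1]
grip_width: 0.0299
grasp_force: 0.0
clock: 1.45
eef_pos: [0.4424, 0.3431, 0.3517]
orientation: [0.123, 0.992, 0.0, -0.0]
contact_force: [-0.2, 0.4, 0.5]
grip_width: 0.001
grasp_force: 0.0
t 1.45 tcp in crimper [-0.2636  0.1885  0.3517] F [-0.2  0.4  0.5] w 0.001 0.0 q [-0.85  0.25  0.12  1.54 -0.03  1.36  0.6 ]
tool axes in crimper: [[-1.0, -0.0, -0.0], [-0.0, 1.0, -0.0], [0.0, -0.0, -1.0]]
shift units to goal [-10.54  -7.54   0.07]
```

```bash
python3 -m creep '[[-0.97,-0.75,0,0,0,0,-1],[-0.97,-0.75,0,0,0,0,-1],[-0.97,-0.75,0,0,0,0,-1],[-0.97,-0.75,0,0,0,0,-1],[-0.97,-0.75,0,0,0,0,-1]]' >/dev/null
python3 -m creep '[[-0.97,-0.75,0,0,0,0,-1],[-0.97,-0.75,0,0,0,0,-1],[-0.97,-0.75,0,0,0,0,-1],[-0.97,-0.75,0,0,0,0,-1],[-0.97,-0.75,0,0,0,0,-1]]' >/dev/null
python3 -m creep '[[-0.7,0,0,0,0,0,-1],[0,0,0,0,0,0,-1]]' >/dev/null
python3 w.py 0 0 .31
python3 - <<'E'
from h import *
import cv2
q=np.load("q.npy");s=r.snapshot("wrist");cv2.imwrite("pics/w1.png",s["pixels"][:,:,::-1])
print(proj(s,c2w(q,[[.0005,0,.304],[-.0428,-.132,.209],[-.012,.019,.313],[-.012,-.019,.313]])).round(0))
E
```

```text
t 2.45 tcp in crimper [-0.0016 -0.0006  0.3507] F [-1.5 -0.  -0.5] w 0.0006 0.0 q [-0.4   0.43  0.27  1.3  -0.11  1.43  1.19]
tool axes in crimper: [[-1.0, 0.004, 0.0], [0.004, 1.0, -0.002], [-0.0, -0.002, -1.0]]
shift units to goal [-0.06  0.03  1.63]
[[318. 221.]
 [189. 150.]
 [345. 209.]
 [291. 209.]]
```

View pics/w1.png

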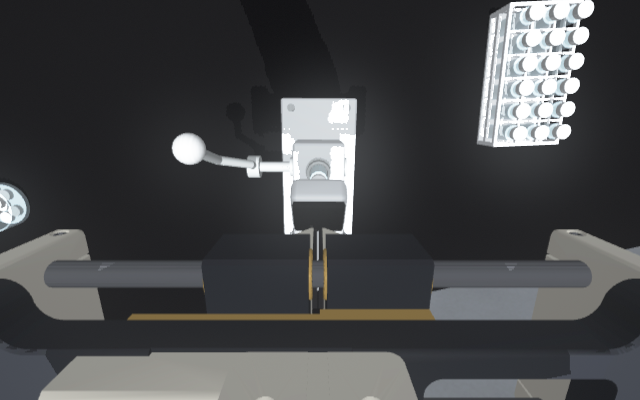

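Wrist view: the pad is at about (318,215), straight ahead of the closed fingertips. The knob is at (188,148) and was predicted at (189,150), so the pose is good. Pressing along the arc now.

```bash
python3 -m creep '[[0,0,0.8,0,0,0,-1],[0,0,0.8,0,0,0,-1],[0.3,0,0.35,0,0,0,-1],[0.3,0,0.35,0,0,0,-1],[0.25,0,0.35,0,0,0,-1]]'
python3 -m creep '[[0.25,0,0.35,0,0,0,-1],[0.2,0,0.35,0,0,0,-1],[0.15,0,0.35,0,0,0,-1],[0.1,0,0.35,0,0,0,-1],[0,0,0,0,0,0,-1]]'; python3 w.py -.042 0 .241
```

```text
clock: 2.92
eef_pos: [0.6281, 0.1055, 0.2861]
orientation: [0.122, 0.993, 0.0, 0.002]
contact_force: [4.3, -1.7, 4.4]
grip_width: 0.0006
grasp_force: 2.7
clock: 3.33
eef_pos: [0.6095, 0.1104, 0.25]
orientation: [0.122, 0.993, 0.0, -0.0]
contact_force: [0.6, 0.4, 4.9]
grip_width: 0.0004
grasp_force: 2.2
t 3.33 tcp in crimper [-0.0447  0.0034  0.25  ] F [0.6 0.4 4.9] w 0.0004 2.2 q [-0.43  0.41  0.24  1.57 -0.11  1.18  1.16]
tool axes in crimper: [[-1.0, -0.002, -0.001], [-0.002, 1.0, 0.001], [0.0, 0.001, -1.0]]
shift units to goal [-0.11 -0.14  0.36]
```

```bash
python3 -m creep '[[0,-0.1,0.2,0,0,0,-1],[0,0,0.15,0,0,0,-1],[0,0,0.1,0,0,0,-1],[0,0,0.1,0,0,0,-1],[0,0,0,0,0,0,-1]]'; python3 w.py -.042 0 .237
```

```text
clock: 3.75
eef_pos: [0.6082, 0.1086, 0.2371]
orientation: [0.121, 0.993, 0.001, -0.001]
contact_force: [-6.8, 2.6, 8.7]
grip_width: 0.0008
grasp_force: 4.7
t 3.75 tcp in crimper [-0.0456  0.0014  0.2371] F [-6.8  2.6  8.7] w 0.0008 4.7 q [-0.43  0.42  0.24  1.59 -0.11  1.15  1.17]
tool axes in crimper: [[-1.0, -0.003, -0.003], [-0.003, 1.0, 0.001], [0.003, 0.001, -1.0]]
shift units to goal [-0.14 -0.06  0.01]
```

```bash
python3 -m creep '[[0,0,0.1,0,0,0,-1],[0,0,0.1,0,0,0,-1],[0,0,0,0,0,0,-1]]'; python3 w.py -.042 0 .237
```

```text
clock: 4.0
eef_pos: [0.6085, 0.1086, 0.236]
orientation: [0.121, 0.993, 0.002, -0.0]
contact_force: [-17.7, 1.4, 34.4]
grip_width: 0.0003
grasp_force: 17.1
t 4.0 tcp in crimper [-0.0453  0.0015  0.236 ] F [-17.7   1.4  34.4] w 0.0003 17.1 q [-0.43  0.42  0.24  1.59 -0.11  1.14  1.17]
tool axes in crimper: [[-1.0, -0.003, -0.001], [-0.003, 1.0, 0.004], [0.001, 0.004, -1.0]]
shift units to goal [-0.13 -0.06 -0.04]
```

Hard stop reached, so I'll lift off and look.

```bash
python3 -m creep '[[0,0,-0.3,0,0,0,-1],[0,0,-0.5,0,0,0,-1],[0,0,-1,0,0,0,-1],[0,0,-1,0,0,0,-1],[0,0,0,0,0,0,-1]]'; python3 w.py -.043 -.132 .29
python3 - <<'E'
from h import *
import cv2
q=np.load("q.npy");s=r.snapshot("wrist");cv2.imwrite("pics/w2.png",s["pixels"][:,:,::-1])
print(proj(s,c2w(q,[[-.042,0,.241],[.0005,0,.304],[-.0428,-.132,.209]])).round(0))
E
```

```text
clock: 4.42
eef_pos: [0.6114, 0.1074, 0.307]
orientation: [0.122, 0.993, 0.001, 0.003]
contact_force: [1.0, 0.7, -0.3]
grip_width: 0.0002
grasp_force: 0.0
t 4.42 tcp in crimper [-0.0422  0.001   0.307 ] F [ 1.   0.7 -0.3] w 0.0002 0.0 q [-0.44  0.37  0.26  1.48 -0.1   1.29  1.16]
tool axes in crimper: [[-1.0, -0.001, 0.006], [-0.001, 1.0, 0.004], [-0.006, 0.004, -1.0]]
shift units to goal [ 0.04 -5.32  0.66]
[[315. 210.]
 [315. 304.]
 [171. 199.]]
```

View pics/w2.png

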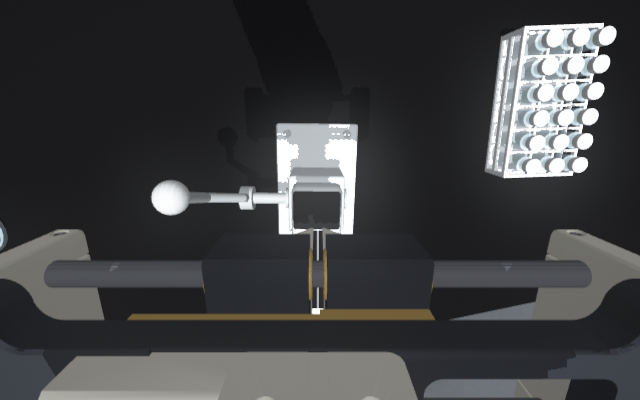

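Head is latched: the pad shows at (317,210), as predicted for latched. Knob is at (170,198), predicted (171,199). Next I grasp the knob.

```bash
python3 -m creep '[[0,-0.9,0,0,0,0,0.3],[0,-0.9,0,0,0,0,0.3],[0,-0.9,0,0,0,0,0.3],[0,-0.9,0,0,0,0,0.3],[0,-0.9,0,0,0,0,0.3]]' 20
python3 -m creep '[[0,-0.8,0,0,0,0,0.3],[0,0,0,0,0,0,0.3],[0,0,0,0,0,0,0.3]]' ; python3 w.py -.0428 -.132 .191
python3 - <<'E'
from h import *
import cv2
q=np.load("q.npy");s=r.snapshot("wrist");cv2.imwrite("pics/w3.png",s["pixels"][:,:,::-1])
print(proj(s,c2w(q,[[-.042,0,.241],[-.0428,-.132,.209]])).round(0))
E
```

```text
clock: 4.88
eef_pos: [0.5815, -0.0031, 0.3008]
orientation: [0.122, 0.993, -0.0, -0.001]
contact_force: [-0.7, -0.6, -0.2]
grip_width: 0.029
grasp_force: 0.0
clock: 5.13
eef_pos: [0.5769, -0.0229, 0.3012]
orientation: [0.124, 0.992, -0.0, -0.001]
contact_force: [0.6, 0.3, -0.4]
grip_width: 0.0493
grasp_force: 0.0
t 5.13 tcp in crimper [-0.0438 -0.1337  0.3012] F [ 0.6  0.3 -0.4] w 0.0493 0.0 q [-0.27  0.31  0.3   1.6  -0.09  1.25  1.36]
tool axes in crimper: [[-1.0, 0.001, -0.001], [0.001, 1.0, -0.0], [0.001, -0.0, -1.0]]
shift units to goal [-0.05  0.07  4.41]
[[486. 215.]
 [319. 203.]]
```

View pics/w3.png

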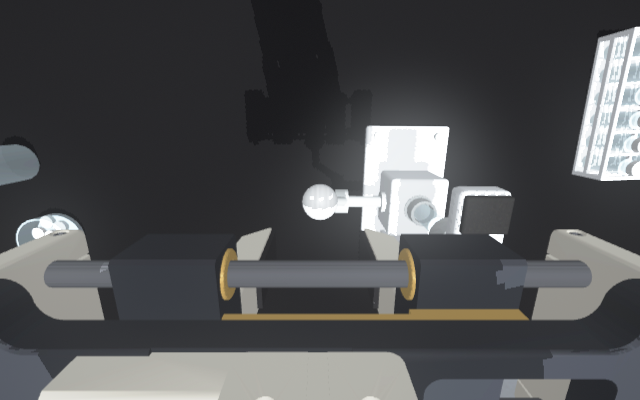

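Knob at (319,202), centred between the fingers. Pad at (487,215), still latched. Descending and closing.

```bash
python3 -m creep '[[0,0.05,0.9,0,0,0,0.3],[0,0,0.9,0,0,0,0.3],[0,0,0.9,0,0,0,0.3],[0,0,0.9,0,0,0,0.3],[0,0,0.7,0,0,0,0.3]]' 
python3 -m creep '[[0,0,0,0,0,0,0.3],[0,0,0,0,0,0,-1],[0,0,0,0,0,0,-1],[0,0,0,0,0,0,-1],[0,0,0,0,0,0,-1]]' 15 ; python3 w.py -.0428 -.132 .191
```

```text
clock: 5.6
eef_pos: [0.5774, -0.0188, 0.192]
orientation: [0.121, 0.993, 0.0, -0.001]
contact_force: [1.0, 0.3, -0.8]
grip_width: 0.0593
grasp_force: 0.0
clock: 6.02
eef_pos: [0.5789, -0.0207, 0.1955]
orientation: [0.122, 0.992, 0.0, 0.001]
contact_force: [0.6, 0.7, -0.1]
grip_width: 0.038
grasp_force: 0.0
t 6.02 tcp in crimper [-0.0425 -0.1311  0.1955] F [ 0.6  0.7 -0.1] w 0.038 0.0 q [-0.26  0.39  0.28  1.75 -0.12  1.02  1.39]
tool axes in crimper: [[-1.0, -0.001, 0.002], [-0.001, 1.0, 0.001], [-0.002, 0.001, -1.0]]
shift units to goal [ 0.01 -0.03  0.18]
```

```bash
python3 -m creep '[[0,0,0.1,0,0,0,-1],[0,0,0,0,0,0,-1],[0,0,0,0,0,0,-1],[0,0,0,0,0,0,-1]]' 15 ; python3 w.py -.0428 -.132 .191
python3 -m creep '[[0.61,0,0.2,0,0,0,-1],[0.58,0,0.26,0,0,0,-1],[0.55,0,0.32,0,0,0,-1],[0,0,0,0,0,0,-1]]' ; python3 w.py -.0864 -.132 .171
```

```text
clock: 6.35
eef_pos: [0.579, -0.0213, 0.193]
orientation: [0.123, 0.992, 0.0, 0.001]
contact_force: [-0.9, -1.3, 6.4]
grip_width: 0.0309
grasp_force: 15.0
t 6.35 tcp in crimper [-0.0423 -0.1317  0.193 ] F [-0.9 -1.3  6.4] w 0.0309 15.0 q [-0.26  0.39  0.28  1.75 -0.12  1.01  1.39]
tool axes in crimper: [[-1.0, -0.0, 0.002], [-0.0, 1.0, 0.001], [-0.002, 0.001, -1.0]]
shift units to goal [ 0.02 -0.01  0.08]
clock: 6.68
eef_pos: [0.5344, -0.0096, 0.1719]
orientation: [0.122, 0.992, 0.0, -0.0]
contact_force: [1.0, -0.1, 3.0]
grip_width: 0.0308
grasp_force: 15.0
t 6.68 tcp in crimper [-0.0884 -0.1313  0.1719] F [ 1.  -0.1  3. ] w 0.0308 15.0 q [-0.29  0.35  0.27  1.88 -0.11  0.93  1.36]
tool axes in crimper: [[-1.0, -0.001, -0.0], [-0.001, 1.0, 0.001], [0.0, 0.001, -1.0]]
shift units to goal [-0.08 -0.03  0.04]
```

```bash
python3 -m creep '[[0.52,0,0.37,0,0,0,-1],[0.48,0,0.42,0,0,0,-1],[0.44,0,0.47,0,0,0,-1],[0.39,0,0.51,0,0,0,-1],[0.33,0,0.55,0,0,0,-1]]' ; python3 w.py -.1404 -.132 .114
python3 -m creep '[[0.28,0,0.58,0,0,0,-1],[0.22,0,0.6,0,0,0,-1],[0.16,0,0.62,0,0,0,-1],[0,0,0,0,0,0,-1]]' ; python3 w.py -.1568 -.132 .0693
```

```text
clock: 7.1
eef_pos: [0.4847, 0.0034, 0.1151]
orientation: [0.122, 0.992, 0.001, 0.001]
contact_force: [2.1, 1.6, 5.4]
grip_width: 0.0313
grasp_force: 15.0
t 7.1 tcp in crimper [-0.1397 -0.1307  0.1151] F [2.1 1.6 5.4] w 0.0313 15.0 q [-0.31  0.34  0.24  2.06 -0.12  0.75  1.34]
tool axes in crimper: [[-1.0, -0.001, 0.002], [-0.001, 1.0, 0.002], [-0.002, 0.002, -1.0]]
shift units to goal [ 0.03 -0.05  0.04]
clock: 7.43
eef_pos: [0.468, 0.0075, 0.0682]
orientation: [0.122, 0.993, 0.0, -0.0]
contact_force: [0.2, 3.5, 4.2]
grip_width: 0.0309
grasp_force: 15.0
t 7.43 tcp in crimper [-0.157  -0.1308  0.0682] F [0.2 3.5 4.2] w 0.0309 15.0 q [-0.3   0.4   0.22  2.14 -0.15  0.62  1.35]
tool axes in crimper: [[-1.0, -0.001, -0.0], [-0.001, 1.0, 0.0], [0.0, 0.0, -1.0]]
shift units to goal [-0.01 -0.05 -0.04]
```

```bash
python3 -m creep '[[0.1,0,0.6,0,0,0,-1],[0.03,0,0.55,0,0,0,-1],[0,0,0,0,0,0,-1],[0,0,0,0,0,0,-1]]' 25 ; python3 w.py -.16 -.132 .038
python3 - <<'E'
from h import *
import cv2
q=np.load("q.npy")
out=[]
for n,(u,v,w,h),k in (("wrist",(160,0,400,400),1),("scene",(275,175,100,100),4)):
    s=r.snapshot(n);a=s["pixels"][v:v+h,u:u+w,::-1];out.append(cv2.resize(a,(400,400),interpolation=cv2.INTER_CUBIC))
    print(n,((proj(s,c2w(q,[[-.16,-.132,.055],[-.16*np.cos(.1),-.132,.055+.16*np.sin(.1)],[-.042,0,.241],[0,0,.176]]))-[u,v])*k).round(0).tolist())
cv2.imwrite("pics/f1.png",np.hstack(out))
P=[r.read_state()["eef_pos"] for _ in range(1)];print(P)
E
```

```text
clock: 7.77
eef_pos: [0.465, 0.0083, 0.0411]
orientation: [0.122, 0.992, 0.0, -0.0]
contact_force: [-0.8, 5.7, 4.2]
grip_width: 0.0307
grasp_force: 25.0
t 7.77 tcp in crimper [-0.16   -0.1308  0.0411] F [-0.8  5.7  4.2] w 0.0307 25.0 q [-0.29  0.45  0.2   2.16 -0.17  0.55  1.37]
tool axes in crimper: [[-1.0, -0.001, -0.001], [-0.001, 1.0, 0.001], [0.001, 0.001, -1.0]]
shift units to goal [ 0.   -0.05  0.12]
wrist [[154.0, 256.0], [154.0, 272.0], [3720.0, 5527.0], [605.0, 948.0]]
scene [[324.0, 100.0], [325.0, 91.0], [276.0, 163.0], [224.0, 222.0]]
[array([0.46507571, 0.00828624, 0.04155147])]
```

View pics/f1.png

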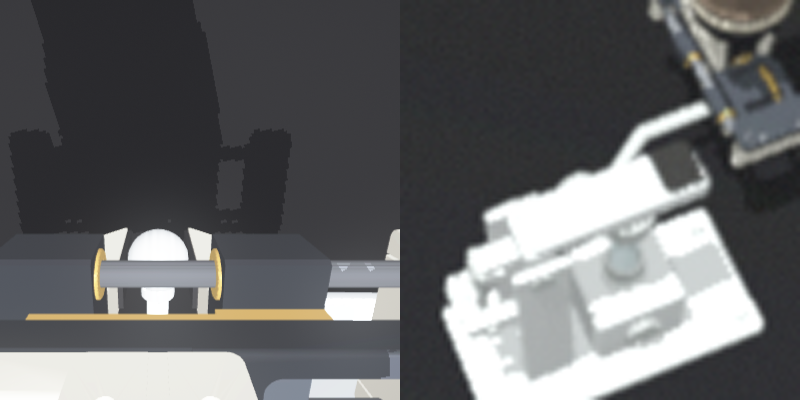

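Views: the head is down and latched, and the ball sits between the pads at about (158,259), against (154,256) predicted for level and (154,272) for 0.1 rad above it. That puts it about 0.02 rad high, and the TCP height agrees. Lowering about 2.5 mm.

```bash
python3 -m creep '[[0,0,0.1,0,0,0,-1],[0,0,0,0,0,0,-1],[0,0,0,0,0,0,-1]]' 30 ; python3 w.py -.16 -.132 .0385
python3 -m creep '[[0,0,0,0,0,0,-1],[0,0,0,0,0,0,-1]]'
python3 - <<'E'
from h import *
import cv2
q=np.load("q.npy");s=r.snapshot("wrist");g=cv2.cvtColor(s["pixels"],cv2.COLOR_RGB2GRAY)
print("ball top row at cols",[(c,int(np.argmax(g[200:300,c]>150))+200) for c in range(290,352,6)])
# predicted silhouette centre for angles above level
for a in (.05,0,-.05):
    b=c2w(q,[[-.16*np.cos(a),-.132,.055+.16*np.sin(a)]]);C=np.array(s["pose"])[:3,3];d=np.linalg.norm(b-C)
    f=200/np.tan(np.radians(s["fovy"])/2);p=proj(s,b)[0];print(a,p.round(1),"radius",round(f*.016/d,1),"top",(p[1]-f*.016/d).round(1))
E
```

```text
clock: 8.12
eef_pos: [0.465, 0.0084, 0.0393]
orientation: [0.122, 0.992, 0.001, 0.0]
contact_force: [-1.8, 6.0, 5.9]
grip_width: 0.0302
grasp_force: 30.0
t 8.12 tcp in crimper [-0.16   -0.1307  0.0393] F [-1.8  6.   5.9] w 0.0302 30.0 q [-0.29  0.45  0.2   2.16 -0.17  0.54  1.37]
tool axes in crimper: [[-1.0, -0.001, 0.0], [-0.001, 1.0, 0.001], [-0.0, 0.001, -1.0]]
shift units to goal [ 0.   -0.05  0.03]
clock: 8.28
eef_pos: [0.465, 0.0084, 0.0393]
orientation: [0.122, 0.992, 0.001, 0.0]
contact_force: [-2.6, 5.4, 5.9]
grip_width: 0.0305
grasp_force: 30.0
ball top row at cols [(290, 247), (296, 238), (302, 233), (308, 231), (314, 229), (320, 229), (326, 230), (332, 233), (338, 237), (344, 244), (350, 228)]
0.05 [313.8 264.8] radius 30.5 top 234.3
0 [314.  257.2] radius 29.1 top 228.1
-0.05 [314.1 251. ] radius 27.9 top 223.1
```

```bash
python3 -c "
from cell import r
print(r.sign_off())"
```

```text
the job is handed in; nothing more can be done
None
```

The head is latched down with the hand off it, and the job is handed in with the gripper still holding the lever within about 0.01 rad of level; the rack, bottle and dish were left alone.

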